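# Tighten the pressure pot lid evenly

## Robot

A 6-joint arm with a two-finger parallel gripper is mounted at the origin on the work surface. World frame = base frame: x ahead of the robot, y to its left, z up, the work surface at z = 0. Lengths are in mm, angles in rad, forces in N, time in s.
With the tool pointing down it reaches from about 325 to 925 mm from the base axis. Payload 3.1 kg.
Tool frame: the origin (TCP) lies midway between the tips of the shut fingers; the grasp point (between the pads) lies behind it (bot.grip_depth is the z of the grasp point in the tool frame, in mm); z points along the fingers, y is the line along which they close (so a half turn about z gives the same grasp; the last joint's range is limited). The gripper opens to 85 mm and grips with 20 to 120 N. Pads are 22 mm wide; open, the fingers measure 114 mm over their backs; the gripper's body (76 mm by 85 mm) begins 54 mm behind the grasp point. The pads swing forward as they close: fully open they stand 13 mm farther back than shut.
Start: joints at [1.096, 0.217, 1.613, -0, 1.311, -0.112], TCP at [221.791, 584.335, 193.6] pointing down, gripper open.
Joint ranges: [-2.75, 2.75], [-0.78, 2.1], [0.31, 2.55], [-1.13, 4.27], [0.13, 2.63], [-2.58, 2.58]. Speed limits (rad/s): [2.79, 2.79, 3.14, 3.14, 3.14, 3.14].

## Interface

Orientations are given as a 3x3 rotation matrix whose columns are the frame's x, y, z axes.
In Python, from station import bot gives the robot as it stands. The module is installed in compiled form; this text tells all that it offers.
- The arm moves only by the tool servo_tool, never from a script. Its argument "steps" is a list of rows, each an object with "translation": the shift along the tool's x, y, z in units of 0.025 m (1.0 is 0.025 m), a list of three; "dr": the turn, a rotation vector about the tool's x, y, z in units of 0.1 rad (1.0 is 0.1 rad), a list of three. A call has 1 to 12 rows; each row shifts and turns the commanded pose from where the row before left it, along the tool's axes as they then stand; what a row does not reach is not made up. A row lasts 1/10 s, in which the tool goes at most 50 mm and 8.59 degrees, less where a joint would pass 70% of its speed; a pose out of reach is approached as far as the arm can. A call with a number of a shift or a turn outside -1 to 1 is refused whole. A call with a gripper value outside its range is refused whole. "hand" is the finger opening in mm, from 0 to 85.4, set as the call begins (left out, the last holds). The fingers move at their own pace and stop on an object; "grip_force" is the grip in N (left out, the last holds). Time passes only in rows, so rows that do not move let the fingers close. It gives the time, the measured TCP pose, the force, the opening and the grip force at its end, in the units of the state.
- bot.sense(): the state, without advancing time (a new reading comes with each control period).
- bot.read_camera(name): name is "scene" or "top"; returns a dict with "frame" (384x512x3 uint8, blue, green, red), "camera_matrix" (3x3 intrinsics, pixels), "k1" (the pictures are not rectified: a ray, as slopes to the right and down, at radius r is drawn at 1 + k1 r^2 times it, then the intrinsics apply), "R" (3x3) and "t" (3): a world point X has camera coordinates R X + t. Camera axes: x right, y down, z forward; pixel columns grow to the right and rows downward; lengths in mm; the calibration is good to about 2 mm. A picture is of the moment at which its call begins. There is no depth.
- bot.close_job(): hands the job in; it is judged then, once.
The state is a dict: "clock": time; "joint_positions": joint angles; "qvel": joint speeds; "effort": joint torques, N m; "tool_pos": TCP position; "tool_rot": TCP orientation; "contact_force": force on the tool from outside, world axes, zero at the start; "wrist_torque": the same for the moment, N m; "opening": finger opening in mm; "gripper_force": force on a finger pad.
Only numpy, scipy, OpenCV 4.12 (cv2) and the standard library are available. Lean on these libraries where they do the work, as an engineer would, in place of code of your own. Each camera call takes 0.05 s, during which the arm holds its last target. There are 200 camera calls.

## Task

Use the yellow T-handled wrench to tighten the paint pot's lid evenly, going back and forth across it: turn the red wing nut clockwise about half of its way (its wings at about 45 degrees), then the blue wing nut opposite fully home, then the red one fully home, so that their wings lie along the rim like those of the two black nuts, which are already tight. Touch the pot and its nuts with the wrench only, not with the hand, and finally stand the wrench upright on the counter again and let go.

Things in the scene. Friction and masses are not known exactly. Their poses are not given: they have to be found in the camera images.
- wrench_grip (a point): Centre of the yellow bar handle (x 90, y 22, z 22 mm) of a loose T-wrench, 109 mm above its foot; it stands upright beside the pot, 0.3 kg; a green one with a round socket does not fit. Its steel fork foot (64 x 38 mm) has a slot along x, 22 mm wide, 20 mm deep, open below and at its ends, that drops over a nut's wings and turns 13 degrees on them before it drives.
- pot: Grey paint pot, fixed, any yaw, 212 mm across, flat lid top 100 mm up; origin under its centre. Wing nuts 70 mm from the centre: red at +x, blue at -x, tight black ones at +y, -y. Wings: upright blade 60 long, 8 thick, from 105 to 127 mm above the counter. Brass fitting at the centre, 28 mm high. Wrench resting on wings: handle centre 216 mm above the counter; 3 to 8 mm more still drives.
- red_nut (a joint): Turn of the red wing nut (rad), growing clockwise seen from above: 0 = wings along the pot's x axis, pointing at the lid's centre; 1.571 = fully home at a hard stop, wings along the rim. Starts at 0.1 to 0.3. Light friction, 0.06 N m; stays where it is left.
- blue_nut (a joint): Turn of the blue wing nut (rad), as for the red: growing clockwise from above, 0 = wings along the pot's x axis, hard stop at 1.571 with wings along the rim. Starts at 0.1 to 0.3. Same friction.
Not all that is in view belongs to the job. What is shaped like the part that bears wrench_grip but orange is not meant. What is shaped like the pot but purple is not meant.

How it is judged (in metres and radians):
On the way, in this order (a step that is already met when the one before it is completed fails the run):
1. red nut turned about half-way (27 to 66 degrees) while the blue one has not been turned (value of joint red_nut between 0.47 and 1.15 rad and value of joint blue_nut below 0.4 rad), for 0.2 s.
2. blue nut home (past 72 degrees) while red is still only about half-way (value of joint blue_nut above 1.25 rad and value of joint red_nut between 0.47 and 1.15 rad), for 0.2 s.
3. red nut home as well (past 72 degrees) (value of joint each of red_nut, blue_nut above 1.25 rad), for 0.2 s.
At the end, for the whole second after the job is handed in: Red and blue nuts both home (beyond 72 of their 90 degrees) and the yellow wrench standing upright on the counter on its fork (handle centre 98 to 122 mm above it, within 10 degrees of vertical), released (all of step 3 and height (world z) of wrench_grip between 0.098 and 0.122 m and angle between wrench_grip's own z axis and vertical below 0.17 rad); the robot touches nothing.
It fails at once if the robot's hand or arm itself touches the pot or its nuts (more than 1 N) (contact force between any of the fingers, the arm and pot above 1 N).
It also fails if it takes over 72 s, if anything falls off the work surface, if the arm or the gripper's body presses on something with over 40 N, if the wrist force passes 120 N, or if a joint passes its speed limit or range.

## Working session

There is one attempt and no reset: what is moved stays moved. The work goes in short steps, Python scripts to look and compute and a tool call to move; the robot and the scene stay as the last step left them, time stands still between calls to the robot, and variables do not carry over. Pictures are saved under pics/ and viewed, at most 10 in all, crops included, and the job is handed in when it is done.

Besides the shell and the picture viewer there is one more tool, called after "Request:" as name(argument=value, ...) on one line, values as JSON. servo_tool: Moves the arm, as the interface text tells. Its arguments: {"type":"object","properties":{"steps":{"type":"array","items":{"type":"object","properties":{"translation":{"type":"array","items":{"type":"number","minimum":-1,"maximum":1}},"dr":{"type":"array","items":{"type":"number","minimum":-1,"maximum":1}}}}},"hand":{"type":"number"},"grip_force":{"type":"number"}},"required":["steps"]}

```bash
mkdir -p pics; cat > h.py <<'E'
import numpy as np, cv2
from station import bot
def snap(n,f):
    c=bot.read_camera(n); cv2.imwrite(f,c['frame']); np.savez(f+'.npz',K=c['camera_matrix'],k1=c['k1'],R=c['R'],t=c['t']); return c
def pt(f,u,v,z):
    c=np.load(f+'.npz'); K=c['K']; 
    p=cv2.undistortPoints(np.array([[[u,v]]],float),K,np.array([float(c['k1']),0,0,0]),criteria=None) if False else None
    d=np.array([(u-K[0,2])/K[0,0],(v-K[1,2])/K[1,1]]); s=d.copy()
    for _ in range(30): s=d/(1+float(c['k1'])*(s@s))
    R=c['R'];t=c['t']; o=-R.T@t; r=R.T@np.array([s[0],s[1],1]); return o+r*(z-o[2])/r[2]
def px(f,X):
    c=np.load(f+'.npz'); K=c['K']; x=c['R']@np.array(X,float)+c['t']; s=x[:2]/x[2]; s=s*(1+float(c['k1'])*(s@s)); return s[0]*K[0,0]+K[0,2], s[1]*K[1,1]+K[1,2]
E
python3 - <<'E'
from h import *
for n in('top','scene'):
    c=snap(n,f'pics/{n}0.png'); print(n,-c['R'].T@c['t'],c['k1'])
a=cv2.imread('pics/top0.png');b=cv2.imread('pics/scene0.png')
print(bot.sense(),bot.grip_depth)
E
```

```text
top [ 280.6981678   -15.41388003 1108.43392704] -0.11087171850626236
scene [ 906.14806487 -609.14890662  572.66989885] -0.005995680518975694
{'clock': 0.1, 'joint_positions': array([ 1.09576086e+00,  2.17710745e-01,  1.61477284e+00, -2.89218847e-05,
        1.31130498e+00, -1.12225375e-01]), 'qvel': array([ 3.75246377e-04, -1.87307451e-03, -1.68310397e-03, -4.59925489e-05,
       -9.77957451e-04, -5.80874219e-04]), 'effort': array([-1.80944062e-04, -3.98072469e+01, -3.04973710e+01, -7.21637730e-05,
        4.18368771e-03,  6.90613945e-06]), 'tool_pos': array([221.44126566, 583.5821196 , 192.37951286]), 'tool_rot': array([[-9.34905744e-01,  3.54894760e-01, -9.79483227e-04],
       [ 3.54896045e-01,  9.34903703e-01, -1.96555313e-03],
       [ 2.18157990e-04, -2.18522163e-03, -9.99997589e-01]]), 'contact_force': array([ 1.65553354, -0.17896183, -0.30017789]), 'wrist_torque': array([ 0.03577409,  0.00548699, -0.03135195]), 'gripper_force': 0.0, 'opening': 85.41938887658216} -18.700000000000003
```

View pics/top0.png

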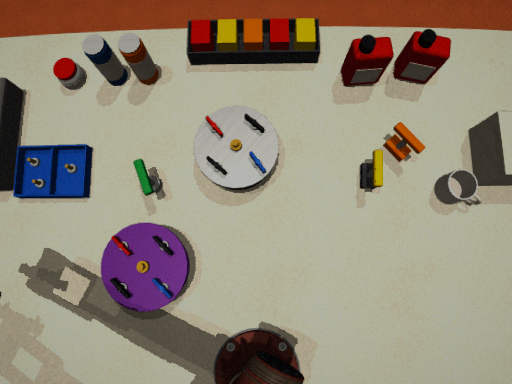

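View pics/scene0.png

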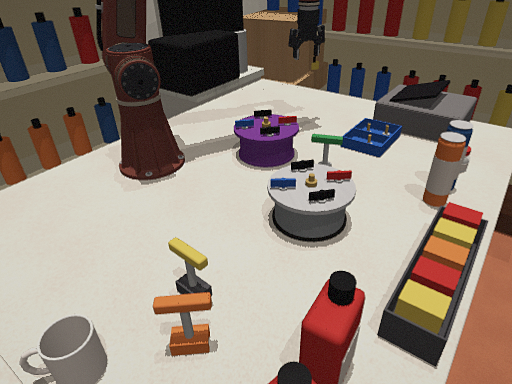

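The top view shows the grey pot around (236,147) with its red nut at (214,127) and blue at (258,162). The yellow wrench is at (378,168), with the orange one beside it at (404,142). I'll enlarge both areas.

```bash
python3 - <<'E'
import cv2,numpy as np
a=cv2.imread('pics/top0.png')
p=cv2.resize(a[97:197,186:286],None,fx=6,fy=6,interpolation=cv2.INTER_CUBIC)
w=cv2.resize(a[115:200,350:435],None,fx=6,fy=6,interpolation=cv2.INTER_CUBIC)
cv2.imwrite('pics/pot.png',p);cv2.imwrite('pics/wr.png',w)
E
```

```text
(no output)
```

View pics/pot.png

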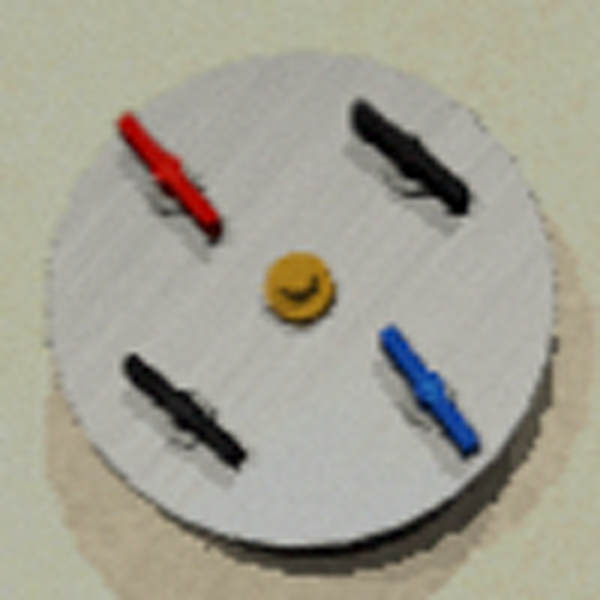

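View pics/wr.png

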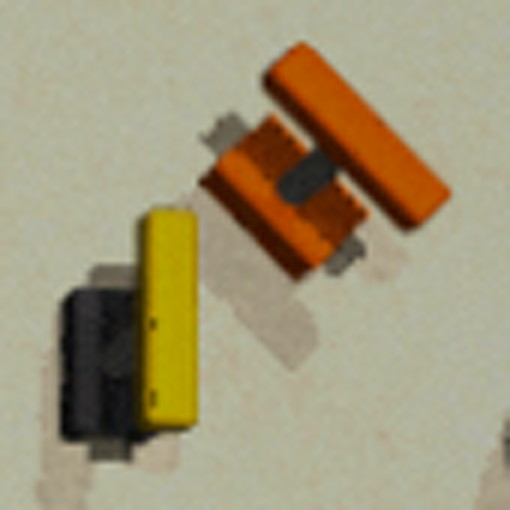

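The pot crop shows the red wing from (125,120) to (217,235) and the blue from (388,332) to (473,450). Black wings run (360,107)–(462,208) and (132,362)–(240,462), and the brass sits at (300,288). In the wrench crop the yellow bar runs along image rows, with its top face centred near (170,318).

```bash
python3 - <<'E'
from h import *
f='pics/top0.png'
P=lambda x,y,z:pt(f,186+(x+.5)/6-.5,97+(y+.5)/6-.5,z)[:2]
W=lambda x,y,z:pt(f,350+(x+.5)/6-.5,115+(y+.5)/6-.5,z)[:2]
for n,(a,b) in dict(red=((125,120),(217,235)),blue=((388,332),(473,450)),bk1=((360,107),(462,208)),bk2=((132,362),(240,462))).items():
    A,B=P(*a,127),P(*b,127); d=A-B; print(n,(A+B)/2,np.linalg.norm(d),np.degrees(np.arctan2(d[1],d[0])))
print('brass',P(300,287,128))
L=[P(x,y,100) for x,y in((300,50),(556,300),(300,545),(45,300))];print('lid',L)
A,B=W(171,209,120),W(170,425,120);print('handle',(A+B)/2,A-B,W(147,318,120)-W(197,318,120))
print('fork',W(62,365,20),W(120,365,0), 'orange',[W(x,y,120) for x,y in((302,42),(265,80),(450,195),(410,230))])
# hsv masks centroids
a=cv2.imread(f);h=cv2.cvtColor(a,cv2.COLOR_BGR2HSV)
for n,(lo,hi) in dict(red=((0,150,90),(8,255,255)),blue=((100,150,60),(125,255,255)),yel=((22,150,120),(32,255,255))).items():
    m=cv2.inRange(h,lo,hi); m2=np.zeros_like(m)
    x0,x1,y0,y1=(186,286,97,197) if n!='yel' else (350,435,115,200)
    m2[y0:y1,x0:x1]=m[y0:y1,x0:x1]; ys,xs=np.nonzero(m2); z=118 if n!='yel' else 118
    Q=np.array([pt(f,u,v,z)[:2] for u,v in zip(xs,ys)]);c=Q.mean(0);w,V=np.linalg.eigh(np.cov((Q-c).T));print(n,len(xs),c,np.degrees(np.arctan2(V[1,1],V[0,1])),np.sqrt(w*12))
E
```

```text
red [601.96178387  97.22625216] 62.269033690215245 37.53449835510012
blue [511.7069648   -7.07503517] 58.9021953073984 34.442380747458955
bk1 [ 6.08931851e+02 -1.34902134e-01] 59.705605784018566 43.322526377248344
bk2 [504.39319369  90.2817772 ] 59.93755061035513 46.38528253182673
brass [554.80312558  44.69821033]
lid [array([665.90846697,  46.46539036]), array([555.73806434, -58.93157174]), array([454.74199596,  46.48834168]), array([558.67613912, 151.90994068])]
handle [ 496.4934667  -298.20408584] [88.89202369 -5.96443705] [ 0.19214149 20.4427651 ]
fork [ 496.76980195 -276.88928482] [ 500.45834444 -308.04660238] orange [array([ 611.75572545, -361.04458841]), array([ 595.41031181, -344.16559283]), array([ 546.20199337, -418.15017872]), array([ 531.53104032, -400.00040384])]
red 73 [607.5661611   99.58878595] -140.21735677828255 [ 8.66907667 53.86756191]
blue 76 [514.59811659  -6.13281895] -144.50591133358606 [ 8.19955452 55.21058649]
yel 299 [ 495.82982727 -299.3845545 ] 175.78853306138384 [20.69532154 88.48356621]
```

```bash
cat >> h.py <<'E'
def go(x,y,z,th=None):
    s=bot.sense(); R=s['tool_rot']; d=R.T@(np.array([x,y,z])-s['tool_pos'])/25
    cur=np.degrees(np.arctan2(R[1,1],R[0,1])); n=int(np.ceil(max(abs(d))))
    print('t',s['clock'],'tcp',s['tool_pos'].round(1),'th',cur.round(2),'tilt',R[:2,2].round(4),'open',round(s['opening'],1),'gf',s['gripper_force'],'F',s['contact_force'].round(1),'T',s['wrist_torque'].round(3),'j6',s['joint_positions'][5].round(2))
    print('units',d.round(2),'rows',n,'per row',(d/max(n,1)).round(3), 'dz units' if th is not None else '', None if th is None else round(-np.radians(th-cur)/.1,2))
E
python3 -c "
from h import *
go(496,-298.8,220,86)"
```

```text
t 0.1 tcp [221.4 583.6 192.4] th 69.21 tilt [-0.001 -0.002] open 85.4 gf 0.0 F [ 1.7 -0.2 -0.3] T [ 0.036  0.005 -0.031] j6 -0.11
units [-22.79 -29.1   -1.05] rows 30 per row [-0.76  -0.97  -0.035] dz units -2.93
```

Request:
servo_tool(steps=[{"translation": [-0.76, -0.97, -0.1]}, {"translation": [-0.76, -0.97, -0.1]}, {"translation": [-0.76, -0.97, -0.1]}, {"translation": [-0.76, -0.97, -0.1]}, {"translation": [-0.76, -0.97, -0.1]}, {"translation": [-0.76, -0.97, -0.1]}, {"translation": [-0.76, -0.97, -0.1]}, {"translation": [-0.76, -0.97, -0.1]}, {"translation": [-0.76, -0.97, -0.1]}, {"translation": [-0.76, -0.97, -0.1]}, {"translation": [-0.76, -0.97, 0]}, {"translation": [-0.76, -0.97, 0]}], hand=85)

```text
invalid input
```

Request:
servo_tool(steps=[{"translation": [-0.76, -0.97, 0]}, {"translation": [-0.76, -0.97, 0]}, {"translation": [-0.76, -0.97, 0]}, {"translation": [-0.76, -0.97, 0]}, {"translation": [-0.76, -0.97, 0]}, {"translation": [-0.76, -0.97, 0]}, {"translation": [-0.76, -0.97, 0]}, {"translation": [-0.76, -0.97, 0]}, {"translation": [-0.76, -0.97, 0]}, {"translation": [-0.76, -0.97, 0]}, {"translation": [-0.76, -0.97, 0]}, {"translation": [-0.76, -0.97, 0]}])

```text
invalid input
```

Request:
servo_tool(steps=[{"translation": [-0.76, -0.97, 0]}, {"translation": [-0.76, -0.97, 0]}, {"translation": [-0.76, -0.97, 0]}, {"translation": [-0.76, -0.97, 0]}, {"translation": [-0.76, -0.97, 0]}, {"translation": [-0.76, -0.97, 0]}, {"dr": [0, 0, -0.98]}, {"dr": [0, 0, -0.98]}, {"dr": [0, 0, -0.97]}, {"translation": [0, 0, 0]}, {"translation": [0, 0, 0]}])

```text
invalid input
```

```bash
python3 -c "
from h import *
go(496,-298.8,92,86)"
```

```text
t 0.1 tcp [221.4 583.6 192.4] th 69.21 tilt [-0.001 -0.002] open 85.4 gf 0.0 F [ 1.7 -0.2 -0.3] T [ 0.036  0.005 -0.031] j6 -0.11
units [-22.79 -29.09   4.07] rows 30 per row [-0.76  -0.97   0.136] dz units -2.93
```

Both fields may be required in each row.

Request:
servo_tool(steps=[{"translation": [-0.76, -0.97, -0.1], "dr": [0, 0, 0]}, {"translation": [-0.76, -0.97, -0.1], "dr": [0, 0, 0]}, {"translation": [-0.76, -0.97, -0.1], "dr": [0, 0, 0]}, {"translation": [-0.76, -0.97, -0.1], "dr": [0, 0, 0]}, {"translation": [-0.76, -0.97, -0.1], "dr": [0, 0, 0]}, {"translation": [-0.76, -0.97, -0.1], "dr": [0, 0, 0]}, {"translation": [-0.76, -0.97, -0.1], "dr": [0, 0, 0]}, {"translation": [-0.76, -0.97, -0.1], "dr": [0, 0, 0]}, {"translation": [-0.76, -0.97, -0.1], "dr": [0, 0, 0]}, {"translation": [-0.76, -0.97, -0.1], "dr": [0, 0, 0]}, {"translation": [-0.76, -0.97, 0], "dr": [0, 0, 0]}, {"translation": [-0.76, -0.97, 0], "dr": [0, 0, 0]}], hand=85)

```text
clock: 1.3
tool_pos: [331.5, 230.1, 218.3]
tool_rot: [[-0.935, 0.355, -0.0], [0.355, 0.935, -0.0], [0.0, -0.0, -1.0]]
contact_force: [0.4, -0.0, -1.1]
opening: 85.1
gripper_force: 0.0
```

Request:
servo_tool(steps=[{"translation": [-0.76, -0.97, 0], "dr": [0, 0, 0]}, {"translation": [-0.76, -0.97, 0], "dr": [0, 0, 0]}, {"translation": [-0.76, -0.97, 0], "dr": [0, 0, 0]}, {"translation": [-0.76, -0.97, 0], "dr": [0, 0, 0]}, {"translation": [-0.76, -0.97, 0], "dr": [0, 0, 0]}, {"translation": [-0.76, -0.97, 0], "dr": [0, 0, 0]}, {"translation": [-0.76, -0.97, 0], "dr": [0, 0, 0]}, {"translation": [-0.76, -0.97, 0], "dr": [0, 0, 0]}, {"translation": [-0.76, -0.97, 0], "dr": [0, 0, 0]}, {"translation": [-0.76, -0.97, 0], "dr": [0, 0, 0]}, {"translation": [-0.76, -0.97, 0], "dr": [0, 0, 0]}, {"translation": [-0.76, -0.97, 0], "dr": [0, 0, 0]}])

```text
clock: 2.5
tool_pos: [441.4, -122.7, 218.1]
tool_rot: [[-0.935, 0.355, -0.001], [0.355, 0.935, 0.0], [0.001, 0.0, -1.0]]
contact_force: [-0.1, 0.9, 0.2]
opening: 84.9
gripper_force: 0.0
```

Request:
servo_tool(steps=[{"translation": [-0.76, -0.97, 0], "dr": [0, 0, 0]}, {"translation": [-0.76, -0.97, 0], "dr": [0, 0, 0]}, {"translation": [-0.76, -0.97, 0], "dr": [0, 0, 0]}, {"translation": [-0.76, -0.97, 0], "dr": [0, 0, 0]}, {"translation": [-0.76, -0.97, 0], "dr": [0, 0, 0]}, {"translation": [-0.76, -0.97, 0], "dr": [0, 0, 0]}, {"translation": [0, 0, 0], "dr": [0, 0, -0.98]}, {"translation": [0, 0, 0], "dr": [0, 0, -0.98]}, {"translation": [0, 0, 0], "dr": [0, 0, -0.97]}, {"translation": [0, 0, 0], "dr": [0, 0, 0]}, {"translation": [0, 0, 0], "dr": [0, 0, 0]}])

```text
clock: 3.6
tool_pos: [496.2, -297.9, 218.1]
tool_rot: [[-0.997, 0.072, -0.001], [0.072, 0.997, 0.001], [0.001, 0.0, -1.0]]
contact_force: [0.6, 0.7, 0.2]
opening: 85.4
gripper_force: 0.0
```

```bash
python3 -c "
from h import *
go(496,-298.8,92,86)"
```

```text
t 3.6 tcp [ 496.2 -297.9  218.1] th 85.89 tilt [-0.0007  0.0005] open 85.4 gf 0.0 F [0.6 0.7 0.2] T [ 0.026 -0.008  0.014] j6 -2.16
units [ 0.   -0.04  5.04] rows 6 per row [ 0.    -0.007  0.841] dz units -0.02
```

Request:
servo_tool(steps=[{"translation": [0, 0, 0.84], "dr": [0, 0, 0]}, {"translation": [0, -0.03, 0.84], "dr": [0, 0, 0]}, {"translation": [0, 0, 0.84], "dr": [0, 0, 0]}, {"translation": [0, 0, 0.84], "dr": [0, 0, 0]}, {"translation": [0, 0, 0.84], "dr": [0, 0, 0]}, {"translation": [0, 0, 0.84], "dr": [0, 0, 0]}, {"translation": [0, 0, 0], "dr": [0, 0, 0]}, {"translation": [0, 0, 0], "dr": [0, 0, 0]}])

```text
clock: 4.4
tool_pos: [496.2, -298.6, 92.5]
tool_rot: [[-0.998, 0.07, -0.001], [0.07, 0.998, 0.001], [0.001, 0.001, -1.0]]
contact_force: [-0.5, 0.4, -0.6]
opening: 85.2
gripper_force: 0.0
```

Request:
servo_tool(steps=[{"translation": [0, 0, 0], "dr": [0, 0, 0]}, {"translation": [0, 0, 0], "dr": [0, 0, 0]}, {"translation": [0, 0, 0], "dr": [0, 0, 0]}, {"translation": [0, 0, 0], "dr": [0, 0, 0]}, {"translation": [0, 0, 0], "dr": [0, 0, 0]}, {"translation": [0, 0, 0], "dr": [0, 0, 0]}, {"translation": [0, 0, 0], "dr": [0, 0, 0]}, {"translation": [0, 0, 0], "dr": [0, 0, 0]}], hand=10, grip_force=90)

```text
clock: 5.2
tool_pos: [496.4, -298.8, 92.6]
tool_rot: [[-0.998, 0.07, -0.0], [0.07, 0.998, 0.0], [0.0, 0.0, -1.0]]
contact_force: [0.2, -0.4, -0.9]
opening: 9.8
gripper_force: 0.0
```

```bash
python3 - <<'E'
from h import *
go(496,-298.8,230)
snap('scene','pics/scene1.png')
a=cv2.imread('pics/scene1.png')[200:384,100:290]
cv2.imwrite('pics/s1.png',cv2.resize(a,None,fx=3,fy=3,interpolation=cv2.INTER_CUBIC))
E
```

```text
t 5.2 tcp [ 496.4 -298.8   92.6] th 86.0 tilt [-0.  0.] open 9.8 gf 0.0 F [ 0.2 -0.4 -0.9] T [-0.014  0.051 -0.003] j6 -2.16
units [ 0.02  0.   -5.5 ] rows 6 per row [ 0.003  0.    -0.916]  None
```

View pics/s1.png

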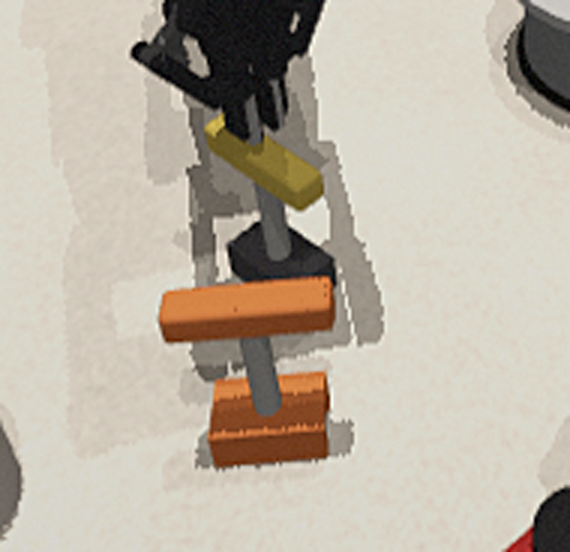

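```bash
python3 - <<'E'
from h import *
for f,X in (('pics/scene0.png',(496,-299,109)),('pics/scene1.png',(496,-299,109)),('pics/scene1.png',(496,-299,92))):
    u=np.array(px(f,X)); print(u,(u-[100,200])*3)
f='pics/top1.png';snap('top',f);print(px(f,(496,-299,120)))
for f in('pics/scene0.png','pics/scene1.png','pics/top0.png','pics/top1.png'):
    h=cv2.cvtColor(cv2.imread(f),cv2.COLOR_BGR2HSV);m=cv2.inRange(h,(22,130,60),(32,255,255))
    if 'top' in f:m[:110]=0;m[:,:330]=0
    else: m[:200]=0;m[:,260:]=0
    ys,xs=np.nonzero(m);print(f,len(xs),xs.mean(),ys.mean())
a=cv2.imread('pics/top1.png')[115:215,320:440]
cv2.imwrite('pics/t1.png',cv2.resize(a,None,fx=5,fy=5,interpolation=cv2.INTER_CUBIC))
E
```

```text
[187.28329167 251.25182144] [261.849875   153.75546433]
[187.28329167 251.25182144] [261.849875   153.75546433]
[188.46762216 257.89791401] [265.40286649 173.69374203]
(np.float64(378.36226669297145), np.float64(167.46527825929385))
pics/scene0.png 580 187.86206896551724 253.2896551724138
pics/scene1.png 518 188.6833976833977 254.65057915057915
pics/top0.png 339 377.82300884955754 167.56047197640117
pics/top1.png 0 nan nan<stdin>:9: RuntimeWarning: Mean of empty slice.
  ret = ret.dtype.type(ret / rcount)
```

View pics/t1.png

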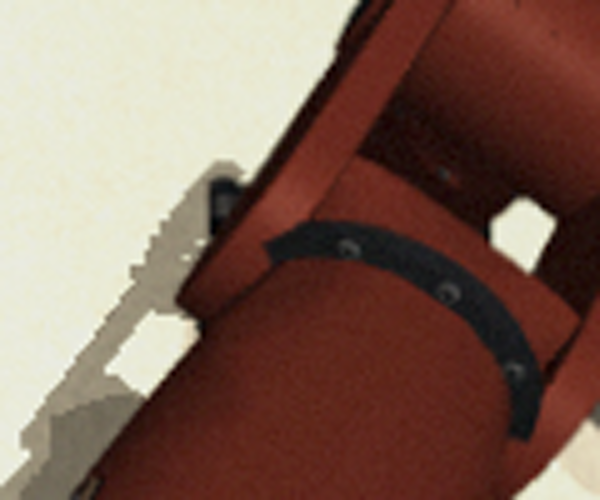

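The bar hasn't moved, but the fingers closed to 9.8 mm without holding anything. I'll compare the projected TCP with where the fingertips appear.

```bash
python3 - <<'E'
from h import *
A=[]
for f,X,(x,y) in (('pics/scene0.png',(221.4,583.6,192.4),(265,10)),('pics/scene1.png',(496.4,-298.8,92.6),(140,185))):
    a=cv2.resize(cv2.imread(f)[y:y+100,x:x+100],None,fx=4,fy=4,interpolation=cv2.INTER_CUBIC)
    a=cv2.convertScaleAbs(a,alpha=1.7,beta=25)
    u=(np.array(px(f,X))-[x,y])*4;print(px(f,X)); cv2.circle(a,tuple(u.astype(int)),4,(0,255,0),1); A.append(a)
cv2.imwrite('pics/cmp.png',np.hstack(A)); go(496,-299,92)
E
```

```text
(np.float64(305.00352083443505), np.float64(71.20280742843711))
(np.float64(188.6522608368782), np.float64(257.69277524415156))
t 5.3 tcp [ 496.4 -298.8   92.5] th 86.0 tilt [-0.0001  0.0001] open 9.9 gf 0.0 F [-0.2 -0.4  0.2] T [0.    0.075 0.009] j6 -2.16
units [ 0.02 -0.01  0.02] rows 1 per row [ 0.016 -0.008  0.022]  None
```

View pics/cmp.png

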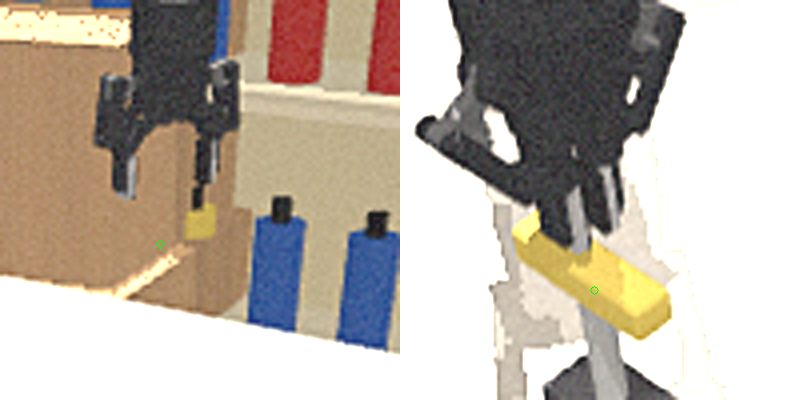

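The fingertips appear about 30 mm higher than the reported TCP, just above the bar at crop (590,240) against a projected TCP at (594,290). The gripper body stays clear of the bar either way, so I'll open, go 30 mm lower and close again.

Request:
servo_tool(steps=[{"translation": [0, 0, 0], "dr": [0, 0, 0]}, {"translation": [0, 0, 0], "dr": [0, 0, 0]}, {"translation": [0, 0, 0], "dr": [0, 0, 0]}, {"translation": [0, 0, 0], "dr": [0, 0, 0]}, {"translation": [0, 0, 0], "dr": [0, 0, 0]}, {"translation": [0, 0, 0], "dr": [0, 0, 0]}, {"translation": [0, 0, 0.4], "dr": [0, 0, 0]}, {"translation": [0, 0, 0.4], "dr": [0, 0, 0]}, {"translation": [0, 0, 0.4], "dr": [0, 0, 0]}, {"translation": [0, 0, 0], "dr": [0, 0, 0]}], hand=85)

```text
clock: 6.3
tool_pos: [494.5, -297.4, 59.7]
tool_rot: [[-0.998, 0.07, -0.004], [0.07, 0.998, 0.003], [0.004, 0.003, -1.0]]
contact_force: [-0.2, 0.7, -0.3]
opening: 84.9
gripper_force: 0.0
```

Request:
servo_tool(steps=[{"translation": [0, 0, 0], "dr": [0, 0, 0]}, {"translation": [0, 0, 0], "dr": [0, 0, 0]}, {"translation": [0, 0, 0], "dr": [0, 0, 0]}, {"translation": [0, 0, 0], "dr": [0, 0, 0]}, {"translation": [0, 0, 0], "dr": [0, 0, 0]}, {"translation": [0, 0, 0], "dr": [0, 0, 0]}, {"translation": [0, 0, 0], "dr": [0, 0, 0]}, {"translation": [0, 0, 0], "dr": [0, 0, 0]}], hand=10)

```text
clock: 7.1
tool_pos: [497.1, -299.7, 63.4]
tool_rot: [[-0.998, 0.07, 0.002], [0.07, 0.998, -0.002], [-0.002, -0.002, -1.0]]
contact_force: [-0.2, -2.0, 3.4]
opening: 19.8
gripper_force: 91.0
```

```bash
python3 - <<'E'
from h import *
go(496,-298.8,230)
f='pics/scene2.png';snap('scene',f)
x,y=120,180
a=cv2.resize(cv2.imread(f)[y:y+130,x:x+130],None,fx=4,fy=4,interpolation=cv2.INTER_CUBIC)
cv2.imwrite('pics/s2.png',cv2.convertScaleAbs(a,alpha=1.7,beta=25))
E
```

```text
t 7.1 tcp [ 497.1 -299.7   63.4] th 86.0 tilt [ 0.0015 -0.0017] open 19.8 gf 90.96880674362183 F [-0.2 -2.   3.4] T [-0.405 -0.033 -0.009] j6 -2.16
units [ 0.04  0.02 -6.66] rows 7 per row [ 0.005  0.003 -0.952]  None
```

Request:
servo_tool(steps=[{"translation": [0, 0, -0.5], "dr": [0, 0, 0]}, {"translation": [0, 0, -0.95], "dr": [0, 0, 0]}, {"translation": [0, 0, -0.95], "dr": [0, 0, 0]}, {"translation": [0, 0, -0.95], "dr": [0, 0, 0]}, {"translation": [0, 0, -0.95], "dr": [0, 0, 0]}, {"translation": [0, 0, -0.95], "dr": [0, 0, 0]}, {"translation": [0, 0, -0.95], "dr": [0, 0, 0]}, {"translation": [0, 0, -0.5], "dr": [0, 0, 0]}, {"translation": [0, 0, 0], "dr": [0, 0, 0]}, {"translation": [0, 0, 0], "dr": [0, 0, 0]}, {"translation": [0, 0, 0], "dr": [0, 0, 0]}])

```text
clock: 8.25
tool_pos: [495.2, -297.8, 227.7]
tool_rot: [[-0.998, 0.07, -0.003], [0.07, 0.998, 0.003], [0.004, 0.003, -1.0]]
contact_force: [-0.2, 0.3, -3.8]
opening: 20.0
gripper_force: 90.1
```

```bash
python3 - <<'E'
from h import *
go(602.5,98,230,128.5)
f='pics/scene3.png';snap('scene',f)
s=bot.sense()['tool_pos'];X=s+[0,0,46]
print(px(f,X),px(f,X-[0,0,109]))
x,y=110,130
a=cv2.resize(cv2.imread(f)[y:y+170,x:x+150],None,fx=3.5,fy=3.5,interpolation=cv2.INTER_CUBIC)
cv2.imwrite('pics/s3.png',cv2.convertScaleAbs(a,alpha=1.7,beta=25))
E
```

```text
t 8.25 tcp [ 495.2 -297.8  227.7] th 86.0 tilt [-0.0035  0.0029] open 20.0 gf 90.1303768157959 F [-0.2  0.3 -3.8] T [ 0.03   0.    -0.031] j6 -2.16
units [-3.18 16.09 -0.06] rows 17 per row [-0.187  0.947 -0.004] dz units -7.42
(np.float64(174.06672278917836), np.float64(175.23849873619292)) (np.float64(183.34770269281483), np.float64(227.60359194429975))
```

View pics/s3.png

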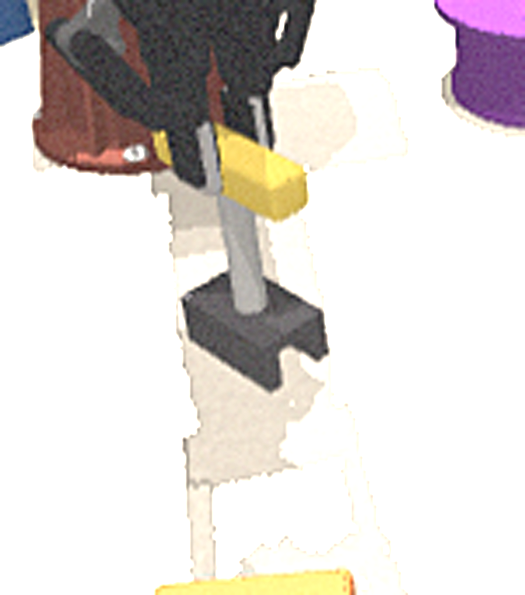

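The wrench is held upright: the projected handle centre at crop (224,158) and fork bottom at (257,342) agree with what's seen. Next, over to the red nut.

Request:
servo_tool(steps=[{"translation": [-0.19, 0.5, 0], "dr": [0, 0, 0]}, {"translation": [-0.19, 0.95, 0], "dr": [0, 0, 0]}, {"translation": [-0.19, 0.95, 0], "dr": [0, 0, 0]}, {"translation": [-0.19, 0.95, 0], "dr": [0, 0, 0]}, {"translation": [-0.19, 0.95, 0], "dr": [0, 0, 0]}, {"translation": [-0.19, 0.95, 0], "dr": [0, 0, 0]}, {"translation": [-0.19, 0.95, 0], "dr": [0, 0, 0]}, {"translation": [-0.19, 0.95, 0], "dr": [0, 0, 0]}, {"translation": [-0.19, 0.95, 0], "dr": [0, 0, 0]}, {"translation": [-0.19, 0.95, 0], "dr": [0, 0, 0]}, {"translation": [-0.19, 0.95, 0], "dr": [0, 0, 0]}, {"translation": [-0.19, 0.95, 0], "dr": [0, 0, 0]}])

```text
clock: 9.5
tool_pos: [572.1, -27.5, 229.3]
tool_rot: [[-0.998, 0.069, -0.001], [0.069, 0.998, 0.001], [0.001, 0.001, -1.0]]
contact_force: [0.3, 0.2, -3.5]
opening: 19.8
gripper_force: 90.1
```

Request:
servo_tool(steps=[{"translation": [-0.19, 0.95, 0], "dr": [0, 0, -0.3]}, {"translation": [-0.19, 0.95, 0], "dr": [0, 0, -0.8]}, {"translation": [-0.19, 0.95, 0], "dr": [0, 0, -0.9]}, {"translation": [-0.19, 0.95, 0], "dr": [0, 0, -0.9]}, {"translation": [-0.19, 0.5, 0], "dr": [0, 0, -0.9]}, {"translation": [0, 0, 0], "dr": [0, 0, -0.9]}, {"translation": [0, 0, 0], "dr": [0, 0, -0.9]}, {"translation": [0, 0, 0], "dr": [0, 0, -0.9]}, {"translation": [0, 0, 0], "dr": [0, 0, -0.92]}, {"translation": [0, 0, 0], "dr": [0, 0, 0]}, {"translation": [0, 0, 0], "dr": [0, 0, 0]}])

```text
clock: 10.6
tool_pos: [591.4, 79.2, 229.5]
tool_rot: [[-0.783, -0.622, -0.001], [-0.622, 0.783, 0.0], [0.001, 0.001, -1.0]]
contact_force: [1.1, -0.4, -2.4]
opening: 19.7
gripper_force: 90.1
```

```bash
python3 - <<'E'
from h import *
go(602.5,98,190,128.5)
E
```

```text
t 10.6 tcp [591.4  79.2 229.5] th 128.43 tilt [-0.0011  0.0004] open 19.7 gf 90.07648229598999 F [ 1.1 -0.4 -2.4] T [-0.03   0.024 -0.039] j6 -2.23
units [-0.82  0.31  1.58] rows 2 per row [-0.409  0.155  0.79 ] dz units -0.01
```

Request:
servo_tool(steps=[{"translation": [-0.41, 0.15, 0.2], "dr": [0, 0, 0]}, {"translation": [-0.41, 0.15, 0.2], "dr": [0, 0, 0]}, {"translation": [0, 0, 0], "dr": [0, 0, 0]}, {"translation": [0, 0, 0.4], "dr": [0, 0, 0]}, {"translation": [0, 0, 0.4], "dr": [0, 0, 0]}, {"translation": [0, 0, 0.4], "dr": [0, 0, 0]}, {"translation": [0, 0, 0.4], "dr": [0, 0, 0]}, {"translation": [0, 0, 0.15], "dr": [0, 0, 0]}, {"translation": [0, 0, 0.15], "dr": [0, 0, 0]}, {"translation": [0, 0, 0], "dr": [0, 0, 0]}, {"translation": [0, 0, 0], "dr": [0, 0, 0]}])

```text
clock: 11.7
tool_pos: [603.5, 97.1, 173.0]
tool_rot: [[-0.783, -0.623, 0.001], [-0.623, 0.783, 0.0], [-0.001, -0.0, -1.0]]
contact_force: [-0.3, 0.1, -3.7]
opening: 19.9
gripper_force: 90.0
```

```bash
python3 - <<'E'
from h import *
go(602.5,98,172.5,128.5)
E
```

```text
t 11.7 tcp [603.5  97.1 173. ] th 128.51 tilt [0.0008 0.0001] open 19.9 gf 89.97660756111145 F [-0.3  0.1 -3.7] T [ 0.003 -0.034 -0.034] j6 -2.2
units [0.01 0.05 0.02] rows 1 per row [0.009 0.053 0.021] dz units 0.0
```

Request:
servo_tool(steps=[{"translation": [0, 0.05, 0], "dr": [0, 0, 0.6]}, {"translation": [0, 0, 0], "dr": [0, 0, 0.75]}, {"translation": [0, 0, 0], "dr": [0, 0, 0.75]}, {"translation": [0, 0, 0], "dr": [0, 0, 0.75]}, {"translation": [0, 0, 0], "dr": [0, 0, 0.75]}, {"translation": [0, 0, 0], "dr": [0, 0, 0.75]}, {"translation": [0, 0, 0], "dr": [0, 0, 0.75]}, {"translation": [0, 0, 0], "dr": [0, 0, 0.75]}, {"translation": [0, 0, 0], "dr": [0, 0, 0.75]}, {"translation": [0, 0, 0], "dr": [0, 0, 0.75]}, {"translation": [0, 0, 0], "dr": [0, 0, 0.75]}, {"translation": [0, 0, 0], "dr": [0, 0, 0.1]}])

```text
clock: 12.9
tool_pos: [603.9, 98.8, 173.7]
tool_rot: [[-0.989, 0.148, 0.004], [0.148, 0.989, 0.002], [-0.004, 0.002, -1.0]]
contact_force: [1.8, 2.1, -4.7]
opening: 19.8
gripper_force: 90.0
```

Request:
servo_tool(steps=[{"translation": [0, 0, 0], "dr": [0, 0, 0]}, {"translation": [0, 0, 0], "dr": [0, 0, 0]}, {"translation": [0, 0, 0], "dr": [0, 0, 0]}, {"translation": [0, 0, 0], "dr": [0, 0, 0]}])

```text
clock: 13.3
tool_pos: [603.0, 98.5, 173.2]
tool_rot: [[-0.989, 0.147, 0.002], [0.147, 0.989, 0.001], [-0.001, 0.001, -1.0]]
contact_force: [1.9, 1.9, -2.6]
opening: 19.9
gripper_force: 90.2
```

```bash
python3 - <<'E'
from h import *
go(602.5,98,230,128.5)
E
```

```text
t 13.3 tcp [603.   98.5 173.2] th 81.56 tilt [0.0016 0.0008] open 19.9 gf 90.18902778625488 F [ 1.9  1.9 -2.6] T [ 0.665 -0.559  0.056] j6 -1.38
units [ 0.01 -0.02 -2.27] rows 3 per row [ 0.005 -0.007 -0.757] dz units -8.19
```

Request:
servo_tool(steps=[{"translation": [0, 0, 0], "dr": [0, 0, -0.5]}, {"translation": [0, 0, 0], "dr": [0, 0, -0.4]}, {"translation": [0, 0, -0.5], "dr": [0, 0, 0]}, {"translation": [0, 0, -0.9], "dr": [0, 0, 0]}, {"translation": [0, 0, -0.9], "dr": [0, 0, 0]}, {"translation": [0, 0, 0], "dr": [0, 0, 0]}, {"translation": [0, 0, 0], "dr": [0, 0, 0]}])

```text
clock: 14.0
tool_pos: [602.5, 97.7, 230.8]
tool_rot: [[-0.998, 0.058, 0.001], [0.058, 0.998, -0.001], [-0.001, -0.001, -1.0]]
contact_force: [0.2, 0.4, -4.0]
opening: 19.9
gripper_force: 90.2
```

```bash
python3 - <<'E'
from h import *
go(510.9,-7.8,230,125)
E
```

```text
t 14.0 tcp [602.5  97.7 230.8] th 86.65 tilt [ 0.0008 -0.0007] open 19.9 gf 90.21637201309204 F [ 0.2  0.4 -4. ] T [-0.02   0.062  0.044] j6 -1.47
units [ 3.41 -4.43  0.03] rows 5 per row [ 0.682 -0.885  0.007] dz units -6.69
```

Request:
servo_tool(steps=[{"translation": [0.57, -0.74, 0], "dr": [0, 0, 0]}, {"translation": [0.57, -0.74, 0], "dr": [0, 0, 0]}, {"translation": [0.57, -0.74, 0], "dr": [0, 0, 0]}, {"translation": [0.57, -0.74, 0], "dr": [0, 0, 0]}, {"translation": [0.57, -0.74, 0], "dr": [0, 0, 0]}, {"translation": [0.57, -0.74, 0], "dr": [0, 0, 0]}, {"translation": [0, 0, 0], "dr": [0, 0, -0.9]}, {"translation": [0, 0, 0], "dr": [0, 0, -0.9]}, {"translation": [0, 0, 0], "dr": [0, 0, -0.9]}, {"translation": [0, 0, 0], "dr": [0, 0, -0.9]}, {"translation": [0, 0, 0], "dr": [0, 0, -0.9]}, {"translation": [0, 0, 0], "dr": [0, 0, -0.9]}])

```text
clock: 15.2
tool_pos: [508.9, -7.8, 227.9]
tool_rot: [[-0.884, -0.467, -0.005], [-0.467, 0.884, 0.0], [0.004, 0.002, -1.0]]
contact_force: [0.2, 0.4, -2.8]
opening: 19.6
gripper_force: 90.1
```

Request:
servo_tool(steps=[{"translation": [0, 0, 0], "dr": [0, 0, -0.9]}, {"translation": [0, 0, 0], "dr": [0, 0, -0.4]}, {"translation": [0, 0, 0], "dr": [0, 0, 0]}, {"translation": [0, 0, 0], "dr": [0, 0, 0]}, {"translation": [0, 0, 0], "dr": [0, 0, 0]}])

```text
clock: 15.7
tool_pos: [510.0, -7.8, 229.3]
tool_rot: [[-0.819, -0.574, -0.002], [-0.574, 0.819, 0.0], [0.001, 0.001, -1.0]]
contact_force: [0.0, 0.1, -3.2]
opening: 20.1
gripper_force: 90.1
```

```bash
python3 - <<'E'
from h import *
go(510.9,-7.8,172.5,125)
f='pics/scene4.png';c=snap('scene',f)
for g in('pics/scene0.png',f):
    h=cv2.cvtColor(cv2.imread(g),cv2.COLOR_BGR2HSV);m=cv2.inRange(h,(0,150,70),(8,255,255))|cv2.inRange(h,(174,150,70),(180,255,255))
    n=np.zeros_like(m);n[160:192,318:362]=m[160:192,318:362];ys,xs=np.nonzero(n);i,j=xs.argmin(),xs.argmax()
    Q=np.array([pt(g,u,v,118)[:2] for u,v in zip(xs,ys)]);q=Q.mean(0);w,V=np.linalg.eigh(np.cov((Q-q).T));print(len(xs),xs.min(),xs.max(),ys.min(),ys.max(),q,np.degrees(np.arctan2(V[1,1],V[0,1])),np.sqrt(12*w))
a=cv2.imread(f)[110:260,230:380]
cv2.imwrite('pics/s4.png',cv2.resize(cv2.convertScaleAbs(a,alpha=1.2),None,fx=4,fy=4,interpolation=cv2.INTER_CUBIC))
E
```

```text
t 15.7 tcp [510.   -7.8 229.3] th 125.04 tilt [-0.0016  0.0001] open 20.1 gf 90.09542226791382 F [ 0.   0.1 -3.2] T [-0.07   0.055 -0.022] j6 -2.34
units [-0.03 -0.02  2.27] rows 3 per row [-0.01  -0.008  0.757] dz units 0.01
183 327 351 170 179 [608.70957275  94.9122198 ] 50.39744967947974 [34.68457595 57.75283962]
189 327 350 168 181 [608.67072674  94.98862524] 174.0859910169801 [35.79823325 58.56642173]
```

View pics/s4.png

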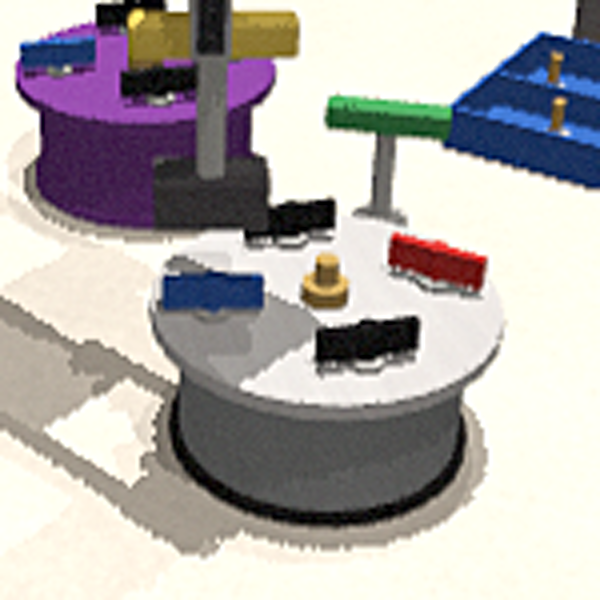

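The red top edge runs from crop (392,235) to (487,262), so the nut has turned. The fork hangs over the blue wings at (213,290).

Request:
servo_tool(steps=[{"translation": [0, 0, 0.4], "dr": [0, 0, 0]}, {"translation": [0, 0, 0.4], "dr": [0, 0, 0]}, {"translation": [0, 0, 0.4], "dr": [0, 0, 0]}, {"translation": [0, 0, 0.4], "dr": [0, 0, 0]}, {"translation": [0, 0, 0.4], "dr": [0, 0, 0]}, {"translation": [0, 0, 0.26], "dr": [0, 0, 0]}, {"translation": [0, 0, 0], "dr": [0, 0, 0]}, {"translation": [0, 0, 0], "dr": [0, 0, 0]}])

```text
clock: 16.55
tool_pos: [510.7, -7.8, 173.6]
tool_rot: [[-0.818, -0.575, -0.0], [-0.575, 0.818, -0.0], [0.0, 0.0, -1.0]]
contact_force: [-0.1, -0.2, -3.4]
opening: 19.9
gripper_force: 90.0
```

```bash
python3 - <<'E'
from h import *
go(510.9,-7.8,172.5,125)
f='pics/scene4.png'
A,B=[pt(f,230+x/4,110+y/4,127)[:2] for x,y in((392,235),(487,262))];d=A-B;print((A+B)/2,np.linalg.norm(d),np.degrees(np.arctan2(d[1],d[0])))
A,B=[pt(f,230+x/4,110+y/4,127)[:2] for x,y in((165,273),(263,273))];d=A-B;print('blue',(A+B)/2,np.linalg.norm(d),np.degrees(np.arctan2(d[1],d[0])))
E
```

```text
t 16.55 tcp [510.7  -7.8 173.6] th 125.08 tilt [-0. -0.] open 19.9 gf 89.95126605033875 F [-0.1 -0.2 -3.4] T [-0.008  0.028  0.017] j6 -2.34
units [-0.01 -0.    0.04] rows 1 per row [-0.005 -0.005  0.043] dz units 0.01
[611.34887071  92.66056726] 60.34594486391476 -176.6430765369222
blue [516.67011827  -7.02439693] 57.19445486552288 -145.25683086242935
```

Red is now at about 45.7°. Turning blue: 14.8 units clockwise.

Request:
servo_tool(steps=[{"translation": [0, 0, 0.04], "dr": [0, 0, 0.5]}, {"translation": [0, 0, 0], "dr": [0, 0, 0.75]}, {"translation": [0, 0, 0], "dr": [0, 0, 0.75]}, {"translation": [0, 0, 0], "dr": [0, 0, 0.75]}, {"translation": [0, 0, 0], "dr": [0, 0, 0.75]}, {"translation": [0, 0, 0], "dr": [0, 0, 0.75]}, {"translation": [0, 0, 0], "dr": [0, 0, 0.75]}, {"translation": [0, 0, 0], "dr": [0, 0, 0.75]}, {"translation": [0, 0, 0], "dr": [0, 0, 0.75]}, {"translation": [0, 0, 0], "dr": [0, 0, 0.75]}, {"translation": [0, 0, 0], "dr": [0, 0, 0.75]}, {"translation": [0, 0, 0], "dr": [0, 0, 0.75]}])

```text
clock: 17.75
tool_pos: [511.9, -6.6, 173.6]
tool_rot: [[-0.965, 0.263, 0.003], [0.263, 0.965, 0.002], [-0.002, 0.003, -1.0]]
contact_force: [0.4, 1.4, -3.3]
opening: 20.3
gripper_force: 90.0
```

Request:
servo_tool(steps=[{"translation": [0, 0, 0], "dr": [0, 0, 0.75]}, {"translation": [0, 0, 0], "dr": [0, 0, 0.75]}, {"translation": [0, 0, 0], "dr": [0, 0, 0.75]}, {"translation": [0, 0, 0], "dr": [0, 0, 0.75]}, {"translation": [0, 0, 0], "dr": [0, 0, 0.75]}, {"translation": [0, 0, 0], "dr": [0, 0, 0.75]}, {"translation": [0, 0, 0], "dr": [0, 0, 0.75]}, {"translation": [0, 0, 0], "dr": [0, 0, 0.8]}, {"translation": [0, 0, 0], "dr": [0, 0, 0]}, {"translation": [0, 0, 0], "dr": [0, 0, 0]}, {"translation": [0, 0, 0], "dr": [0, 0, 0]}])

```text
clock: 18.85
tool_pos: [511.9, -7.6, 173.5]
tool_rot: [[-0.647, 0.762, 0.003], [0.762, 0.647, 0.0], [-0.002, 0.003, -1.0]]
contact_force: [2.4, 1.1, -3.5]
opening: 19.7
gripper_force: 90.1
```

```bash
python3 - <<'E'
from h import *
go(510.9,-7.8,230,36)
E
```

```text
t 18.85 tcp [511.9  -7.6 173.5] th 40.34 tilt [0.003  0.0004] open 19.7 gf 90.10926604270935 F [ 2.4  1.1 -3.5] T [ 0.436 -0.671  0.13 ] j6 -0.86
units [ 0.01 -0.03 -2.26] rows 3 per row [ 0.005 -0.01  -0.753] dz units 0.76
```

Request:
servo_tool(steps=[{"translation": [0, 0, 0], "dr": [0, 0, 0.25]}, {"translation": [0, 0, 0], "dr": [0, 0, 0.25]}, {"translation": [0, 0, 0], "dr": [0, 0, 0]}, {"translation": [0, 0, 0], "dr": [0, 0, 0]}])

```text
clock: 19.25
tool_pos: [512.4, -6.8, 173.5]
tool_rot: [[-0.607, 0.795, 0.004], [0.795, 0.607, 0.002], [-0.001, 0.005, -1.0]]
contact_force: [4.5, 3.1, -2.6]
opening: 20.0
gripper_force: 90.1
```

```bash
python3 - <<'E'
from h import *
go(510.9,-7.8,230,36)
E
```

```text
t 19.25 tcp [512.4  -6.8 173.5] th 37.38 tilt [0.0043 0.0021] open 20.0 gf 90.06645441055298 F [ 4.5  3.1 -2.6] T [ 1.025 -1.118  0.17 ] j6 -0.81
units [ 0.   -0.06 -2.26] rows 3 per row [ 0.    -0.02  -0.754] dz units 0.24
```

Resistance is rising, so blue is near its stop. Backing off and lifting.

Request:
servo_tool(steps=[{"translation": [0, 0, 0], "dr": [0, 0, -0.6]}, {"translation": [0, 0, 0], "dr": [0, 0, -0.6]}, {"translation": [0, 0, 0], "dr": [0, 0, 0]}, {"translation": [0, 0, -0.5], "dr": [0, 0, 0]}, {"translation": [0, 0, -0.9], "dr": [0, 0, 0]}, {"translation": [0, 0, -0.9], "dr": [0, 0, 0]}, {"translation": [0, 0, 0], "dr": [0, 0, 0]}, {"translation": [0, 0, 0], "dr": [0, 0, 0]}])

```text
clock: 20.05
tool_pos: [510.4, -8.1, 230.6]
tool_rot: [[-0.698, 0.716, 0.0], [0.716, 0.698, -0.001], [-0.001, -0.001, -1.0]]
contact_force: [-0.7, 0.1, -4.0]
opening: 20.1
gripper_force: 90.2
```

```bash
python3 - <<'E'
from h import *
go(602.5,98,230,94)
E
```

```text
t 20.05 tcp [510.4  -8.1 230.6] th 44.25 tilt [ 0.     -0.0008] open 20.1 gf 90.23426413536072 F [-0.7  0.1 -4. ] T [0.001 0.055 0.013] j6 -0.93
units [0.47 5.6  0.02] rows 6 per row [0.079 0.933 0.003] dz units -8.68
```

Request:
servo_tool(steps=[{"translation": [0.07, 0.8, 0], "dr": [0, 0, 0]}, {"translation": [0.07, 0.8, 0], "dr": [0, 0, 0]}, {"translation": [0.07, 0.8, 0], "dr": [0, 0, 0]}, {"translation": [0.07, 0.8, 0], "dr": [0, 0, 0]}, {"translation": [0.07, 0.8, 0], "dr": [0, 0, 0]}, {"translation": [0.07, 0.8, 0], "dr": [0, 0, 0]}, {"translation": [0.05, 0.8, 0], "dr": [0, 0, 0]}, {"translation": [0, 0, 0], "dr": [0, 0, -0.9]}, {"translation": [0, 0, 0], "dr": [0, 0, -0.9]}, {"translation": [0, 0, 0], "dr": [0, 0, -0.9]}, {"translation": [0, 0, 0], "dr": [0, 0, -0.9]}, {"translation": [0, 0, 0], "dr": [0, 0, -0.9]}])

```text
clock: 21.25
tool_pos: [600.8, 98.1, 227.3]
tool_rot: [[-0.941, 0.338, -0.005], [0.338, 0.941, -0.001], [0.005, -0.003, -1.0]]
contact_force: [-0.3, 0.0, -3.6]
opening: 20.1
gripper_force: 90.1
```

Request:
servo_tool(steps=[{"translation": [0, 0, 0], "dr": [0, 0, -0.9]}, {"translation": [0, 0, 0], "dr": [0, 0, -0.9]}, {"translation": [0, 0, 0], "dr": [0, 0, -0.9]}, {"translation": [0, 0, 0], "dr": [0, 0, -0.9]}, {"translation": [0, 0, 0], "dr": [0, 0, -0.58]}, {"translation": [0, 0, 0], "dr": [0, 0, 0]}, {"translation": [0, 0, 0], "dr": [0, 0, 0]}, {"translation": [0, 0, 0], "dr": [0, 0, 0]}])

```text
clock: 22.05
tool_pos: [602.1, 98.2, 229.1]
tool_rot: [[-0.998, -0.069, -0.002], [-0.069, 0.998, -0.0], [0.002, -0.0, -1.0]]
contact_force: [0.1, -0.3, -3.0]
opening: 19.9
gripper_force: 90.1
```

```bash
python3 - <<'E'
from h import *
go(602.5,98,172.5,94)
f='pics/scene5.png';snap('scene',f)
g=f;h=cv2.cvtColor(cv2.imread(g),cv2.COLOR_BGR2HSV)
for n,m,(x0,x1,y0,y1) in(('blue',cv2.inRange(h,(100,130,40),(125,255,255)),(260,310,170,200)),('red',cv2.inRange(h,(0,150,70),(8,255,255)),(318,362,160,192))):
    q=np.zeros_like(m);q[y0:y1,x0:x1]=m[y0:y1,x0:x1];ys,xs=np.nonzero(q)
    print(n,len(xs),xs.min(),xs.max(),ys.min(),ys.max(),[(x,ys[xs==x].min(),ys[xs==x].max()) for x in np.unique(xs)][::2])
E
```

```text
t 22.05 tcp [602.1  98.2 229.1] th 93.96 tilt [-0.0018 -0.0003] open 19.9 gf 90.085129737854 F [ 0.1 -0.3 -3. ] T [ 0.022 -0.023  0.001] j6 -1.59
units [-0.02 -0.01  2.26] rows 3 per row [-0.007 -0.003  0.755] dz units -0.01
blue 99 279 287 173 192 [(np.int64(279), np.int64(173), np.int64(181)), (np.int64(281), np.int64(174), np.int64(186)), (np.int64(283), np.int64(177), np.int64(189)), (np.int64(285), np.int64(179), np.int64(192)), (np.int64(287), np.int64(185), np.int64(187))]
red 169 327 350 169 181 [(np.int64(327), np.int64(172), np.int64(175)), (np.int64(329), np.int64(169), np.int64(175)), (np.int64(331), np.int64(169), np.int64(176)), (np.int64(333), np.int64(170), np.int64(177)), (np.int64(335), np.int64(171), np.int64(177)), (np.int64(337), np.int64(171), np.int64(179)), (np.int64(339), np.int64(171), np.int64(178)), (np.int64(341), np.int64(173), np.int64(178)), (np.int64(343), np.int64(172), np.int64(179)), (np.int64(345), np.int64(173), np.int64(180)), (np.int64(347), np.int64(174), np.int64(180)), (np.int64(349), np.int64(174), np.int64(180))]
```

Request:
servo_tool(steps=[{"translation": [0, 0, 0.4], "dr": [0, 0, 0]}, {"translation": [0, 0, 0.4], "dr": [0, 0, 0]}, {"translation": [0, 0, 0.4], "dr": [0, 0, 0]}, {"translation": [0, 0, 0.4], "dr": [0, 0, 0]}, {"translation": [0, 0, 0.4], "dr": [0, 0, 0]}, {"translation": [0, 0, 0.26], "dr": [0, 0, 0]}, {"translation": [0, 0, 0], "dr": [0, 0, 0]}, {"translation": [0, 0, 0], "dr": [0, 0, 0]}])

```text
clock: 22.9
tool_pos: [602.7, 98.4, 173.6]
tool_rot: [[-0.998, -0.07, 0.0], [-0.07, 0.998, -0.0], [-0.0, -0.0, -1.0]]
contact_force: [-0.2, -0.0, -2.8]
opening: 20.3
gripper_force: 90.1
```

```bash
python3 - <<'E'
from h import *
go(602.5,98,172.5,36)
f='pics/scene5.png'
for a in(-25,-35,-41,-45):
    d=30*np.array([np.cos(np.radians(a)),np.sin(np.radians(a)),0]);C=np.array([513.5,-7.5,127]);print(a,px(f,C-d),px(f,C+d))
E
```

```text
t 22.9 tcp [602.7  98.4 173.6] th 94.02 tilt [ 0. -0.] open 20.3 gf 90.12306332588196 F [-0.2 -0.  -2.8] T [-0.019  0.036 -0.02 ] j6 -1.59
units [ 0.01 -0.02  0.04] rows 1 per row [ 0.011 -0.016  0.042] dz units 10.13
-25 (np.float64(275.7316430811776), np.float64(172.2459291257283)) (np.float64(289.09948955303634), np.float64(183.92329728065596))
-35 (np.float64(277.6929564736431), np.float64(171.7681947239126)) (np.float64(287.0510018786988), np.float64(184.45260648419375))
-41 (np.float64(278.935028431638), np.float64(171.56895621736533)) (np.float64(285.7419374082474), np.float64(184.67390004287677))
-45 (np.float64(279.78257431266564), np.float64(171.47378576969817)) (np.float64(284.84535236556536), np.float64(184.77942478054572))
```

Blue is home (wing axis about −40°). Now red fully, 9.9 units.

Request:
servo_tool(steps=[{"translation": [0, 0, 0.04], "dr": [0, 0, 0.5]}, {"translation": [0, 0, 0], "dr": [0, 0, 0.85]}, {"translation": [0, 0, 0], "dr": [0, 0, 0.85]}, {"translation": [0, 0, 0], "dr": [0, 0, 0.85]}, {"translation": [0, 0, 0], "dr": [0, 0, 0.85]}, {"translation": [0, 0, 0], "dr": [0, 0, 0.85]}, {"translation": [0, 0, 0], "dr": [0, 0, 0.85]}, {"translation": [0, 0, 0], "dr": [0, 0, 0.85]}, {"translation": [0, 0, 0], "dr": [0, 0, 0.85]}, {"translation": [0, 0, 0], "dr": [0, 0, 0.85]}, {"translation": [0, 0, 0], "dr": [0, 0, 0.85]}, {"translation": [0, 0, 0], "dr": [0, 0, 0.5]}])

```text
clock: 24.1
tool_pos: [604.3, 99.3, 173.9]
tool_rot: [[-0.635, 0.772, 0.004], [0.772, 0.635, 0.002], [-0.001, 0.004, -1.0]]
contact_force: [1.1, 1.3, -4.8]
opening: 19.8
gripper_force: 89.9
```

Request:
servo_tool(steps=[{"translation": [0, 0, 0], "dr": [0, 0, 0.4]}, {"translation": [0, 0, 0], "dr": [0, 0, 0]}, {"translation": [0, 0, 0], "dr": [0, 0, 0]}, {"translation": [0, 0, 0], "dr": [0, 0, 0]}])

```text
clock: 24.5
tool_pos: [604.3, 99.4, 173.9]
tool_rot: [[-0.607, 0.795, 0.004], [0.795, 0.607, 0.002], [-0.001, 0.005, -1.0]]
contact_force: [3.6, 3.1, -2.9]
opening: 20.2
gripper_force: 90.2
```

```bash
python3 - <<'E'
from h import *
go(602.5,98,172.5,36)
E
```

```text
t 24.5 tcp [604.3  99.4 173.9] th 37.34 tilt [0.0043 0.0019] open 20.2 gf 90.17179369926453 F [ 3.6  3.1 -2.9] T [ 0.974 -0.898  0.115] j6 -0.6
units [ 0.   -0.09  0.06] rows 1 per row [ 0.001 -0.091  0.057] dz units 0.23
```

Back off, lift, and travel back to the original standing spot, at θ = 86.

Request:
servo_tool(steps=[{"translation": [0, 0, 0], "dr": [0, 0, -0.6]}, {"translation": [0, 0, 0], "dr": [0, 0, -0.6]}, {"translation": [0, 0, 0], "dr": [0, 0, 0]}, {"translation": [0, 0, -0.5], "dr": [0, 0, 0]}, {"translation": [0, 0, -0.9], "dr": [0, 0, 0]}, {"translation": [0, 0, -0.9], "dr": [0, 0, 0]}, {"translation": [0, 0, 0], "dr": [0, 0, 0]}, {"translation": [0, 0, 0], "dr": [0, 0, 0]}])

```text
clock: 25.3
tool_pos: [602.8, 97.9, 231.0]
tool_rot: [[-0.696, 0.718, 0.001], [0.718, 0.696, -0.001], [-0.001, 0.0, -1.0]]
contact_force: [0.7, -0.5, -3.9]
opening: 19.6
gripper_force: 90.3
```

```bash
python3 - <<'E'
from h import *
go(485,-250,230,86)
E
```

```text
t 25.3 tcp [602.8  97.9 231. ] th 44.14 tilt [ 0.001  -0.0008] open 19.6 gf 90.27666807174683 F [ 0.7 -0.5 -3.9] T [ 0.016  0.017 -0.042] j6 -0.72
units [ -6.71 -13.07   0.05] rows 14 per row [-0.479 -0.934  0.003] dz units -7.31
```

Request:
servo_tool(steps=[{"translation": [-0.48, -0.93, 0], "dr": [0, 0, 0]}, {"translation": [-0.48, -0.93, 0], "dr": [0, 0, 0]}, {"translation": [-0.48, -0.93, 0], "dr": [0, 0, 0]}, {"translation": [-0.48, -0.93, 0], "dr": [0, 0, 0]}, {"translation": [-0.48, -0.93, 0], "dr": [0, 0, 0]}, {"translation": [-0.48, -0.93, 0], "dr": [0, 0, 0]}, {"translation": [-0.48, -0.93, 0], "dr": [0, 0, 0]}, {"translation": [-0.48, -0.93, 0], "dr": [0, 0, 0]}, {"translation": [-0.48, -0.93, 0], "dr": [0, 0, 0]}, {"translation": [-0.48, -0.93, 0], "dr": [0, 0, 0]}, {"translation": [-0.48, -0.93, 0], "dr": [0, 0, 0]}, {"translation": [-0.48, -0.93, 0], "dr": [0, 0, 0]}])

```text
clock: 26.5
tool_pos: [500.8, -199.7, 227.9]
tool_rot: [[-0.696, 0.718, -0.004], [0.718, 0.696, 0.002], [0.004, -0.002, -1.0]]
contact_force: [0.5, -0.5, -3.4]
opening: 19.9
gripper_force: 90.1
```

Request:
servo_tool(steps=[{"translation": [-0.48, -0.93, 0], "dr": [0, 0, 0]}, {"translation": [-0.48, -0.93, 0], "dr": [0, 0, 0]}, {"translation": [0, 0, 0.5], "dr": [0, 0, 0]}, {"translation": [0, 0, 0.9], "dr": [0, 0, 0]}, {"translation": [0, 0, 0.9], "dr": [0, 0, 0]}, {"translation": [0, 0, 0.9], "dr": [0, 0, 0]}, {"translation": [0, 0, 0.9], "dr": [0, 0, 0]}, {"translation": [0, 0, 0.9], "dr": [0, 0, 0]}, {"translation": [0, 0, 0.9], "dr": [0, 0, 0]}, {"translation": [0, 0, 0.4], "dr": [0, 0, 0]}, {"translation": [0, 0, 0], "dr": [0, 0, 0]}, {"translation": [0, 0, 0], "dr": [0, 0, 0]}])

```text
clock: 27.7
tool_pos: [486.3, -248.7, 72.6]
tool_rot: [[-0.697, 0.717, -0.0], [0.717, 0.697, 0.0], [0.0, -0.0, -1.0]]
contact_force: [0.3, 0.2, -2.8]
opening: 20.0
gripper_force: 90.0
```

```bash
python3 - <<'E'
from h import *
go(485,-250,63.5)
E
```

```text
t 27.7 tcp [ 486.3 -248.7   72.6] th 44.18 tilt [-0.0003  0.0002] open 20.0 gf 90.04454970359802 F [ 0.3  0.2 -2.8] T [ 0.024 -0.033  0.02 ] j6 -1.37
units [-0.   -0.07  0.37] rows 1 per row [-0.    -0.072  0.365]  None
```

Request:
servo_tool(steps=[{"translation": [0, 0, 0.12], "dr": [0, 0, 0]}, {"translation": [0, 0, 0.12], "dr": [0, 0, 0]}, {"translation": [0, 0, 0.08], "dr": [0, 0, 0]}, {"translation": [0, 0, 0.04], "dr": [0, 0, 0]}, {"translation": [0, 0, 0.02], "dr": [0, 0, 0]}, {"translation": [0, 0, 0], "dr": [0, 0, 0]}, {"translation": [0, 0, 0], "dr": [0, 0, 0]}])

```text
clock: 28.4
tool_pos: [486.3, -249.0, 63.4]
tool_rot: [[-0.697, 0.717, 0.0], [0.717, 0.697, -0.0], [-0.0, -0.0, -1.0]]
contact_force: [0.3, 1.6, -0.9]
opening: 20.0
gripper_force: 90.5
```

Request:
servo_tool(steps=[{"translation": [0, 0, 0.03], "dr": [0, 0, 0]}, {"translation": [0, 0, 0], "dr": [0, 0, 0]}, {"translation": [0, 0, 0], "dr": [0, 0, 0]}])

```text
clock: 28.7
tool_pos: [486.5, -249.2, 63.4]
tool_rot: [[-0.697, 0.717, 0.0], [0.717, 0.697, -0.0], [-0.0, -0.0, -1.0]]
contact_force: [-3.5, 1.9, 6.6]
opening: 20.3
gripper_force: 91.3
```

Request:
servo_tool(steps=[{"translation": [0, 0, 0], "dr": [0, 0, 0]}, {"translation": [0, 0, 0], "dr": [0, 0, 0]}, {"translation": [0, 0, 0], "dr": [0, 0, 0]}, {"translation": [0, 0, 0], "dr": [0, 0, 0]}, {"translation": [0, 0, 0], "dr": [0, 0, 0]}, {"translation": [0, 0, 0], "dr": [0, 0, 0]}, {"translation": [0, 0, 0], "dr": [0, 0, 0]}, {"translation": [0, 0, 0], "dr": [0, 0, 0]}], hand=85)

```text
clock: 29.5
tool_pos: [486.3, -248.9, 62.3]
tool_rot: [[-0.697, 0.717, 0.0], [0.717, 0.697, -0.0], [-0.0, 0.0, -1.0]]
contact_force: [0.6, -0.3, -0.5]
opening: 84.8
gripper_force: 0.0
```

Request:
servo_tool(steps=[{"translation": [0, 0, -0.3], "dr": [0, 0, 0]}, {"translation": [0, 0, -0.6], "dr": [0, 0, 0]}, {"translation": [0, 0, -0.8], "dr": [0, 0, 0]}, {"translation": [0, 0, -0.9], "dr": [0, 0, 0]}, {"translation": [0, 0, -0.9], "dr": [0, 0, 0]}, {"translation": [0, 0, -0.9], "dr": [0, 0, 0]}, {"translation": [0, 0, -0.9], "dr": [0, 0, 0]}, {"translation": [0, 0, 0], "dr": [0, 0, 0]}, {"translation": [0, 0, 0], "dr": [0, 0, 0]}, {"translation": [0, 0, 0], "dr": [0, 0, 0]}])

```text
clock: 30.5
tool_pos: [485.4, -248.4, 193.7]
tool_rot: [[-0.697, 0.717, -0.002], [0.717, 0.697, 0.001], [0.002, -0.0, -1.0]]
contact_force: [0.4, -0.3, -0.1]
opening: 84.8
gripper_force: 0.0
```

```bash
python3 - <<'E'
from h import *
go(485,-250,200)
f='pics/scene6.png';snap('scene',f);g='pics/top6.png';snap('top',g)
a=cv2.imread(f)[120:300,110:370]; b=cv2.imread(g)[97:197,186:286]
a=cv2.resize(cv2.convertScaleAbs(a,alpha=1.3),(520,360)); b=cv2.resize(b,(280,280),interpolation=cv2.INTER_CUBIC)
o=np.zeros((360,800,3),np.uint8);o[:,:520]=a;o[:280,520:]=b;cv2.imwrite('pics/fin.png',o)
E
```

```text
t 30.5 tcp [ 485.4 -248.4  193.7] th 44.17 tilt [-0.0017  0.0012] open 84.8 gf 0.0 F [ 0.4 -0.3 -0.1] T [ 0.067 -0.     0.005] j6 -1.37
units [-0.03 -0.06 -0.25] rows 1 per row [-0.034 -0.059 -0.252]  None
```

View pics/fin.png

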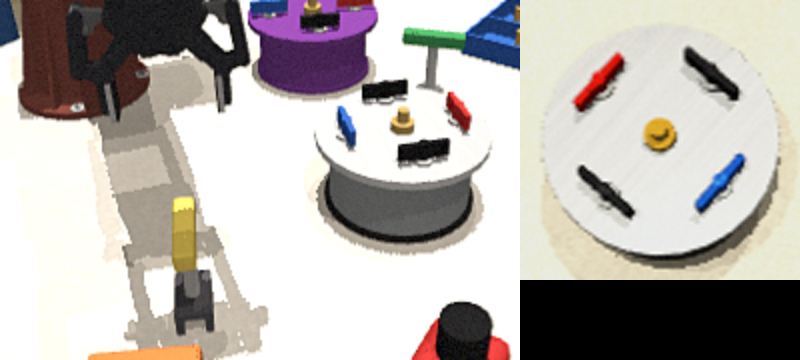

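The final picture shows red (598,82) and blue (720,182) with their wings along the rim. The wrench stands upright at (190,260), released, with the gripper clear of it.

```bash
python3 -c "
from station import bot
print(bot.close_job())"
```

```text
the job is handed in; nothing more can be done
None
```

I turned the red nut to about 46°, the blue one home, then the red one home, and left the yellow wrench standing upright and released; the job was handed in at about 31 s, and no verdict was returned.

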